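Seat a tube carousel and hold its heavy side down

TASK

Press the loaded tube carousel fully home on the spindle of the tube rotator. Then turn the carousel by its black centre knob, find its heavy side by feel (the eight tubes look alike but some hold dense ore), and bring that heavy side round to the lowest point of the tilted disc. Finish while gripping the knob and holding the carousel still like that, so that I can clip a balance weight to the light side at the top; leave the other things on the bench where they are.

Things in the scene. Friction and masses are not known exactly. Their poses are not given: they have to be found in the camera images.
- rotator: Tube rotator, fixed to the bench: white foot 185 x 150 x 28 mm, bracket, grey motor head; its spindle leans 40 degrees from vertical. Origin on the bench straight below the disc's centre, z up, -x is the side the spindle leans to (towards the robot at yaw 0). In this frame the spindle points outward along (-0.643, 0, 0.766); downhill in the disc's plane is (-0.766, 0, -0.643).
- knob_grip (a point): Centre (half-way up) of the carousel's black round knob, on the spindle's axis. The knob is 36 mm in diameter and 30 mm long, on a steel stem 16 mm in diameter and 18 mm long that stands on the hub. The blue caps of the tubes end 23 mm below this point, measured along the spindle, and begin 77 mm from the axis.
- seat (a joint): How far the carousel's hub is pressed on to the spindle: 0 is 8 mm proud (an orange collar shows under the hub), 0.008 m is fully home against the stop. Tight push fit that stays where it is left: pressing it home along the spindle takes about 10 N, pulling it off more than 20 N.
- dropper: Bystander: brown glass dropper bottle with a black cap, 38 mm across and 85 mm tall, loose; origin under its centre.
- tube_rack: Bystander: green plastic rack 75 x 180 x 45 mm with three capped tubes standing to 72 mm, loose; origin under its centre.
- mineral_tray: Bystander: white tray 135 x 200 x 28 mm with eight compartments of rock samples, loose; origin under its centre.
- pocket_scale: Bystander: flat metal pocket scale 75 x 125 x 18 mm, loose; origin under its centre.
- spin (a joint): Angle the carousel has been turned since the start (rad), anticlockwise positive facing the disc. The drive's drag (about 0.26 N m) exceeds the pull of the heavy side (0.15 to 0.2 N m when level with the axis): it stays where left. Turning is harder as the heavy side climbs, easier as it sinks; the mean felt turning both ways through one angle, less the hand's own weight, is that pull.
- knob: The same knob with its stem, fixed to the carousel and turning with it. Origin on the spindle's axis at the disc's underside, 47 mm from knob_grip; z outward along the spindle.
- carousel: The whole carousel: hub, knob and the white disc (240 mm diameter, 6 mm thick) with eight alike brown tubes with blue caps in a circle of radius 93 mm. The heavy tubes are neighbours, so it has one heavy side (heavy_side in the rules), in another place each time: it cannot be seen or read, only felt. Origin and z as for the knob; x and y turn with it but say nothing of the heavy side.

How it is judged:
On the way:
1. the carousel is pressed fully home on the spindle (value of joint seat above 0.0065 m), for 0.2 s.
At the end, for the whole second after the job is handed in: The carousel is still home on the spindle (within 1.5 mm), the fingers grip its knob (more than 1 N), it stands still, and its heavy side is within 22.5 degrees (half the spacing of the tubes) of the lowest point of the disc (value of joint seat above 0.0065 m and contact force between the fingers and knob above 1 N and velocity of joint spin between -0.08 and 0.08 rad/s and x of heavy_side_c0 in the frame of rotator below -0.053 m); the arm keeps its last pose, push and grip.
It fails at once if a bystander was shifted by more than 25 mm (distance of any of dropper, tube_rack, mineral_tray, pocket_scale from where it was at the start of the episode above 0.025 m).
It fails at once if the dropper bottle was knocked over (angle between dropper's own z axis and vertical above 0.5 rad).
It also fails if it takes over 72 s, if anything falls off the work surface, if the arm or the gripper's body presses on something with over 40 N, if the wrist force passes 120 N, or if a joint passes its speed limit or range.

ROBOT

A 7-joint arm with a two-finger parallel gripper is mounted at the origin on the work surface. World frame = base frame: x ahead of the robot, y to its left, z up, the work surface at z = 0. Lengths are in m, angles in rad, forces in N, time in s.
With the tool pointing down it reaches from about 0.425 to 0.875 m from the base axis. Payload 4.7 kg.
Tool frame: the origin (TCP) lies midway between the tips of the shut fingers; the grasp point (between the pads) lies 19 mm behind it; z points along the fingers, y is the direction in which the jaws open and shut (so a half turn about z gives the same grasp; the last joint's range is limited). The gripper opens to 85 mm and grips with 20 to 120 N. Pads are 22 mm wide; open, the fingers measure 114 mm over their backs; the gripper's body (76 mm by 85 mm) begins 54 mm behind the grasp point. The pads swing forward as they close: fully open they stand 13 mm farther back than shut.
Start: joints at [1.332, 0.321, -0.07, 1.45, 0.023, 1.371, -0.057], TCP at [0.163, -0.629, 0.231] pointing down, gripper open.
Joint ranges: [-2.86, 2.86], [-0.3, 2.09], [-1.38, 1.24], [0.06, 2.45], [-1.56, 4.7], [0.09, 2.05], [-2.69, 2.69]. Speed limits (rad/s): [2.57, 2.57, 3.14, 3.14, 3.14, 3.14, 3.14].

INTERFACE

Orientations are given as a unit quaternion [w, x, y, z].
In Python, from rig import status, viewer, sign_off gives the robot as it stands. The module is installed in compiled form; this text tells all that it offers.
- The arm moves only by the tool move_arm, never from a script. Its argument "motion" is a list of rows, each an object with "translation": the shift along the world's x, y, z as a fraction of full scale, a list of three; "dr": the turn, a rotation vector about the world's x, y, z as a fraction of full scale, a list of three; "gripper": the closure, from 0 (fully open) to 1 (shut). In form: [{"translation": [dx, dy, dz], "dr": [rx, ry, rz], "gripper": gripper}, ...]. A call has 1 to 8 rows; each row shifts and turns the commanded pose from where the row before left it; what a row does not reach is not made up. Full scale, the value 1, is 50 mm for a shift and 2 pi rad for a turn. A row lasts 1/10 s, in which the tool goes at most 50 mm and 8.59 degrees, less where a joint would pass 70% of its speed; a pose out of reach is approached as far as the arm can. A call with a number of a shift or a turn outside -1 to 1 is refused whole. A call with a gripper value outside its range is refused whole. The fingers move at their own pace and stop on an object; "force" is the grip in N (left out, the last holds). Time passes only in rows, so rows that do not move let the fingers close. It gives the time, the measured TCP pose, the force and the opening at its end, in the units of the state.
- status.get_obs(): the state, without advancing time (a new reading comes with each control period).
- viewer.read_camera(name): name is "scene" or "top"; returns a dict with "pixels" (480x640x3 uint8, red, green, blue), "fx", "fy", "cx", "cy" (pixels), "rvec" (rotation vector, rad) and "tvec" (3), from world to camera coordinates, as OpenCV has them. Camera axes: x right, y down, z forward; pixel columns grow to the right and rows downward; lengths in m; the calibration is good to about 2 mm. A picture is of the moment at which its call begins. There is no depth.
- sign_off(): hands the job in, once; it reports no verdict.
The state is a dict: "t": time; "joints": joint angles; "joint_velocities": joint speeds; "effort": joint torques, N m; "tcp_pos": TCP position; "tool_rot": TCP orientation; "ft_force": force on the tool from outside, world axes, zero at the start; "ft_torque": the same for the moment, N m; "opening": finger opening in m.
Only numpy, scipy, OpenCV 4.12 (cv2) and the standard library are available. Lean on these libraries where they do the work, as an engineer would, in place of code of your own. Each camera call takes 0.05 s, during which the arm holds its last target.

## Working session

There is one attempt and no reset: what is moved stays moved. The work goes in short steps, Python scripts to look and compute and a tool call to move; the robot and the scene stay as the last step left them, time stands still between calls to the robot, and variables do not carry over. Pictures are saved under pics/ and viewed, and the job is handed in when it is done.

Besides the shell and the picture viewer there is one more tool, called after "Emit:" as name(argument=value, ...), one argument or row to a line, values as JSON. move_arm: Moves the arm, as the interface text tells. Shift numbers are shares of 50 mm and turn numbers shares of 2 pi rad, none past 1 either way. Its arguments: {"type":"object","properties":{"motion":{"type":"array"},"force":{"type":"number"}},"required":["motion"]}

```bash
mkdir -p pics
python3 - <<'E'
from rig import status, viewer
import cv2,numpy as np
print(status.get_obs())
for n in("scene","top"):
    d=viewer.read_camera(n); cv2.imwrite(f"pics/{n}0.png",d["pixels"][:,:,::-1])
    print(n,{k:v for k,v in d.items() if k!="pixels"})
E
```

```text
{'t': 0.0, 'joints': array([ 1.33209757,  0.32185831, -0.07009963,  1.45168116,  0.02260698,
        1.37077279, -0.0569033 ]), 'joint_velocities': array([-0.00254316,  0.00043282,  0.00030798,  0.00139271, -0.00051828,
       -0.00103534, -0.00030447]), 'effort': array([ 1.73767876e-04, -4.93582106e+01, -3.81824048e-01, -3.14328861e+01,
        1.29763735e-02,  1.13781646e-02,  1.45011717e-05]), 'tcp_pos': array([ 0.16240056, -0.62883498,  0.23019758]), 'tool_rot': array([-9.50871228e-04,  9.92019059e-01,  1.26084312e-01, -1.70789717e-04]), 'ft_force': array([-0.03371136,  0.29057473,  0.07964839]), 'ft_torque': array([ 0.01559758,  0.02485167, -0.00096486]), 'opening': 0.0854661729363205}
scene {'fx': 490.6019327897296, 'fy': 490.6019327897296, 'cx': 316.7266303496715, 'cy': 234.1484328958671, 'rvec': array([ 1.30831583,  2.17723938, -0.96260954]), 'tvec': array([ 0.19839217, -0.18266127,  1.84356878])}
top {'fx': 567.9435690223571, 'fy': 567.9435690223571, 'cx': 321.30111960911086, 'cy': 246.91805308141548, 'rvec': array([ 2.18428578, -2.1855549 ,  0.11349208]), 'tvec': array([0.01549622, 0.48602157, 1.86728609])}
```

View pics/scene0.png

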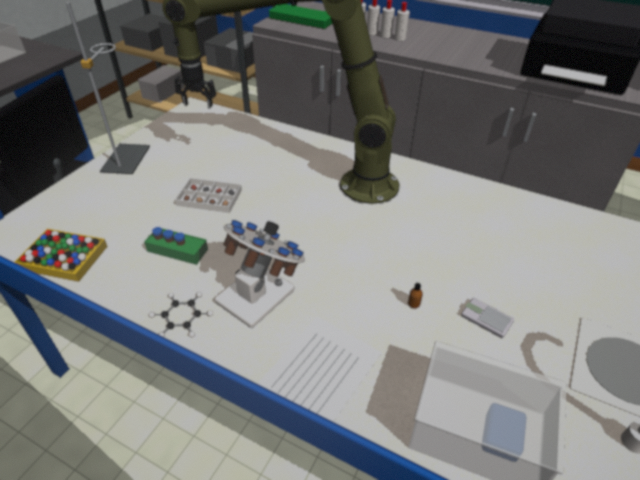

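View pics/top0.png

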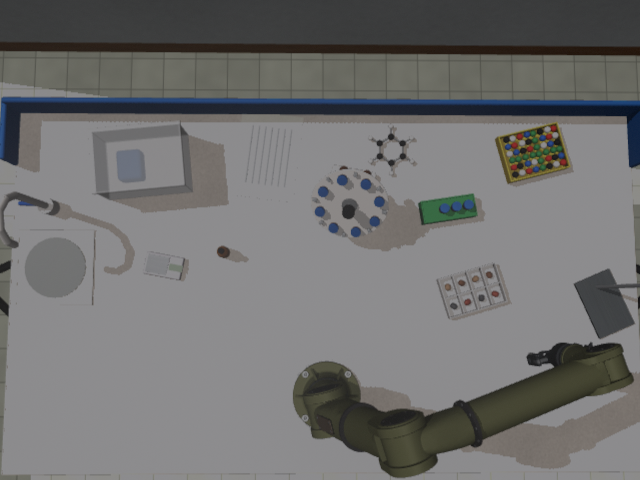

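The scene view shows the knob at about (271,228) on the tilted carousel. The top view shows it at about (349,211), ringed by eight blue caps. Next I'll triangulate the knob and caps.

```bash
cat > h.py <<'E'
import cv2,numpy as np
from rig import status, viewer
def cam(n):
    d=viewer.read_camera(n); K=np.array([[d["fx"],0,d["cx"]],[0,d["fy"],d["cy"]],[0,0,1]])
    R=cv2.Rodrigues(np.array(d["rvec"]))[0]; return d["pixels"],K@np.c_[R,d["tvec"]],K,R,np.array(d["tvec"])
def blobs(im,mask,amin,roi):
    m=np.zeros(mask.shape,np.uint8); x0,y0,x1,y1=roi; m[y0:y1,x0:x1]=mask[y0:y1,x0:x1]
    n,l,s,c=cv2.connectedComponentsWithStats(m.astype(np.uint8))
    return [(c[i],s[i,4]) for i in range(1,n) if s[i,4]>=amin]
def tri(P1,P2,a,b):
    X=cv2.triangulatePoints(P1,P2,np.array(a,float).reshape(2,1),np.array(b,float).reshape(2,1))[:,0]; X=X[:3]/X[3]
    e=0
    for P,u in((P1,a),(P2,b)):
        q=P@np.r_[X,1]; e=max(e,np.linalg.norm(q[:2]/q[2]-u))
    return X,e
E
python3 - <<'E'
from h import *
from scipy.optimize import linear_sum_assignment
s,Ps,*_=cam("scene"); t,Pt,*_=cam("top")
def blue(im):
    h=cv2.cvtColor(im,cv2.COLOR_RGB2HSV); return ((h[...,0]>100)&(h[...,0]<130)&(h[...,1]>110)&(h[...,2]>40))
bs=blobs(s,blue(s),6,(210,205,320,275)); bt=blobs(t,blue(t),6,(300,165,400,245))
print([(c.round(1),a) for c,a in bs]);print([(c.round(1),a) for c,a in bt])
for im,roi in((s,(215,210,320,275)),(t,(300,165,400,245))):
    print([(c.round(1),a) for c,a in blobs(im,im.max(2)<45,6,roi)])
for i,(c,a) in enumerate(bt):
    for j,(d,b) in enumerate(bs):
        X,e=tri(Pt,Ps,c,d)
        if e<3: print(i,j,X.round(3),round(e,2))
for n,im,(x0,y0,x1,y1) in(("s",s,(190,190,340,340)),("t",t,(280,140,430,290))):
    cv2.imwrite(f"pics/z{n}.png",cv2.resize(im[y0:y1,x0:x1,::-1],(600,600),interpolation=2))
E
```

```text
[(array([237.4, 227. ]), np.int32(84)), (array([251.3, 225.8]), np.int32(31)), (array([275.5, 235.2]), np.int32(13)), (array([258.4, 241.2]), np.int32(52)), (array([294.7, 248.5]), np.int32(78)), (array([283.5, 250.8]), np.int32(44))]
[(array([341.7, 179.8]), np.int32(76)), (array([365.4, 183.9]), np.int32(77)), (array([322.6, 191.5]), np.int32(73)), (array([378.7, 201.5]), np.int32(74)), (array([319.2, 211.3]), np.int32(67)), (array([374.1, 221. ]), np.int32(70)), (array([332.9, 227.9]), np.int32(63)), (array([355.1, 231.8]), np.int32(65))]
[]
[(array([348. , 211.4]), np.int32(118))]
0 3 [ 0.667 -0.042  0.243] 0.1
1 0 [ 0.653 -0.113  0.252] 0.85
2 5 [0.637 0.014 0.21 ] 0.13
3 0 [ 0.608 -0.155  0.2  ] 0.62
4 4 [0.584 0.021 0.175] 1.72
5 1 [ 0.554 -0.146  0.166] 0.19
6 4 [ 0.537 -0.017  0.119] 1.29
7 2 [ 0.524 -0.088  0.13 ] 0.73
```

View pics/zs.png

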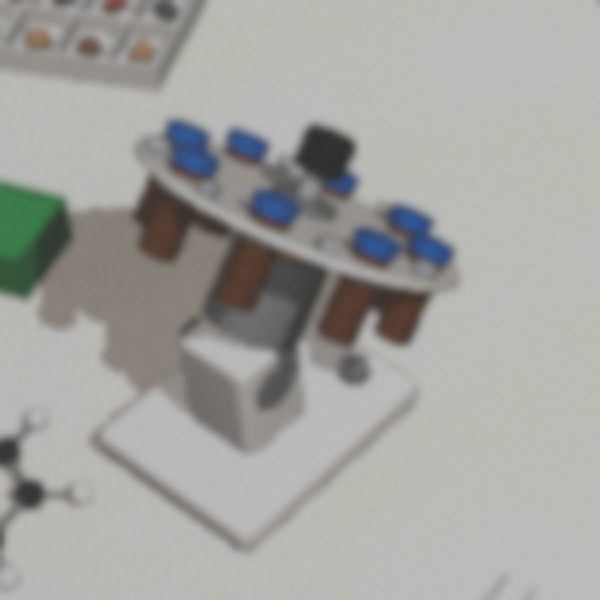

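View pics/zt.png

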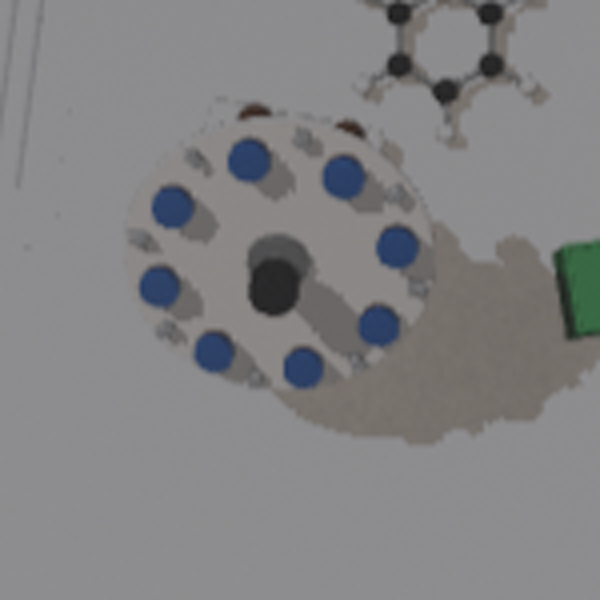

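Run:
```python
from h import *
from scipy.optimize import least_squares
s,Ps,Ks,Rs,ts=cam("scene"); t,Pt,Kt,Rt,tt=cam("top")
T=[(341.7,179.8),(365.4,183.9),(378.7,201.5),(374.1,221),(355.1,231.8),(332.9,227.9),(319.2,211.3),(322.6,191.5)]
S=[(258.4,241.2),(238.75,230.5),(236.75,223.75),(251.3,225.8),(275.5,235.2),(292.5,245),(298,252.5),(283.75,251.25)]
X=[]
for a,b in zip(T,S):
    x,e=tri(Pt,Ps,a,b); X.append(x); print(x.round(4),round(e,2))
X=np.array(X); c=X.mean(0); u,sv,v=np.linalg.svd(X-c); n=v[2]*np.sign(v[2,2])
print("c",c.round(4),"n",n.round(3),"tilt",np.degrees(np.arccos(n[2])),"yaw",np.degrees(np.arctan2(-n[1],-n[0])), "r",np.linalg.norm(X-c,axis=1).round(4))
k,e=tri(Pt,Ps,(348,211.4),(271.25,228.25)); print("knob",k.round(4),e,(k-c).round(4),np.linalg.norm(k-c))
d=k-c;print("yaw from knob",np.degrees(np.arctan2(-d[1],-d[0])))
# ring fit in the top image with known tilt/radius: mean pixel circle
th=np.arange(8)*np.pi/4
def model(p):
    psi=p[3]; n=np.array([-.643*np.cos(psi),-.643*np.sin(psi),.766]); dn=np.array([-.766*np.cos(psi),-.766*np.sin(psi),-.643]); w=np.cross(n,dn)
    return p[:3]+.093*(np.cos(p[4]-th)[:,None]*dn+np.sin(p[4]-th)[:,None]*w),n
best=None
for p4 in th:
    r=least_squares(lambda p:(model(p)[0]-X).ravel(),np.r_[c,0,p4])
    if best is None or r.cost<best.cost: best=r
p=best.x; print("fit",p[:3].round(4),"yaw",np.degrees(p[3]),"phase",np.degrees(p[4]),"rms",np.sqrt(2*best.cost/24)); n=model(p)[1]
print("n",n,"grip@28",p[:3]+.028*n)
for nm,P in(("s",Ps),("t",Pt)):
    for h in (.013,.028,.043):
        q=P@np.r_[p[:3]+h*n,1]; print(nm,h,q[:2]/q[2])
# collinearity: caps all at same height; low disc points
```

```text
[ 0.6665 -0.0419  0.2431] 0.08
[ 0.6545 -0.112   0.241 ] 0.17
[ 0.607  -0.1548  0.2106] 0.05
[ 0.5539 -0.1457  0.1658] 0.17
[ 0.5235 -0.0878  0.1299] 0.75
[ 0.5365 -0.0197  0.1312] 0.12
[0.5839 0.0246 0.1624] 0.35
[0.6376 0.0143 0.2083] 0.06
c [ 0.5954 -0.0654  0.1865] n [-0.632  0.121  0.765] tilt 40.05329428819096 yaw -10.881628208604255 r [0.0938 0.0929 0.0933 0.0928 0.0943 0.0929 0.0939 0.0928]
knob [ 0.5768 -0.0619  0.2093] 0.14338691725482858 [-0.0186  0.0035  0.0228] 0.029592594644092477
yaw from knob -10.613471214314593
fit [ 0.5954 -0.0654  0.1865] yaw -10.877790308499302 phase -156.732968448441 rms 0.0007642235713675598
n [-0.63144654  0.12134361  0.766     ] grip@28 [ 0.5777413  -0.06196581  0.2079579 ]
s 0.013 [268.78850564 233.71699169]
s 0.028 [270.93302862 228.77862847]
s 0.043 [273.08430117 223.82472248]
t 0.013 [348.25560035 208.6873485 ]
t 0.028 [347.91354895 211.21278501]
t 0.043 [347.56654586 213.77478089]
```

```bash
cat >> h.py <<'E'
from scipy.spatial.transform import Rotation as Ro
psi=np.radians(-10.8)
N=np.array([-.6428*np.cos(psi),-.6428*np.sin(psi),.7660]); UP=np.array([.7660*np.cos(psi),.7660*np.sin(psi),.6428])
G=np.array([.577,-.062,.2085])
def tgt(along,ang):  # TCP along N from G; ang = turn about N (deg) from jaws along UP
    y=Ro.from_rotvec(N*np.radians(ang)).apply(UP); z=-N; x=np.cross(y,z)
    return G+along*N, Ro.from_matrix(np.c_[x,y,z])
def cur():
    o=status.get_obs(); q=o["tool_rot"]; return o,np.array(o["tcp_pos"]),Ro.from_quat([q[1],q[2],q[3],q[0]])
def plan(p1,r1,n=None):
    o,p,r=cur(); dp=p1-p; rv=(r1*r.inv()).as_rotvec()
    m=max(np.linalg.norm(dp)/.05,np.degrees(np.linalg.norm(rv))/8.5); n=n or int(np.ceil(m))
    print("min rows",round(m,2),"n",n,"per row tr",(dp/.05/n).round(4),"dr",(rv/2/np.pi/n).round(5),"deg",np.degrees(np.linalg.norm(rv)).round(1)); 
def rep():
    o,p,r=cur(); M=r.as_matrix(); d=p-G; a=d@N; lat=d-a*N; V=np.cross(N,UP)
    ang=np.degrees(np.arctan2(M[:,1]@V,M[:,1]@UP))
    f=np.array(o["ft_force"]);m=np.array(o["ft_torque"])
    print("t",round(o["t"],2),"along",round(a*1e3,1),"latUP",round(lat@UP*1e3,1),"latV",round(lat@V*1e3,1),"ang",round(ang,1),"tiltErr",np.degrees(np.arccos(min(1,-M[:,2]@N))).round(2),"F(N,UP,V)",[round(float(f@k),2) for k in(N,UP,V)],"M",[round(float(m@k),3) for k in(N,UP,V)],"op",round(o["opening"]*1e3,1),"q",np.round(o["joints"],2))
E
python3 - <<'E'
from h import *
plan(*tgt(.14,0)); rep(); print(tgt(.14,0)[0])
E
```

```text
min rows 13.49 n 14 per row tr [0.4659 0.8344 0.1211] dr [-0.00572 -0.0061   0.01229] deg 74.9
t 0.3 along 210.6 latUP -216.0 latV -634.8 ang -70.1 tiltErr 40.02 F(N,UP,V) [-0.1, 0.03, 0.64] M [0.029, 0.027, -0.008] op 85.4 q [ 1.33  0.32 -0.07  1.45  0.02  1.37 -0.06]
[ 0.48860201 -0.04513718  0.31574   ]
```

Emit:
move_arm(
  motion=[
    {"translation": [0.41, 0.73, 0.4], "dr": [-0.005, -0.0053, 0.0108], "gripper": 0},
    {"translation": [0.41, 0.73, 0.4], "dr": [-0.005, -0.0053, 0.0108], "gripper": 0},
    {"translation": [0.41, 0.73, 0.4], "dr": [-0.005, -0.0053, 0.0108], "gripper": 0},
    {"translation": [0.41, 0.73, 0.4], "dr": [-0.005, -0.0053, 0.0108], "gripper": 0},
    {"translation": [0.41, 0.73, 0], "dr": [-0.005, -0.0053, 0.0108], "gripper": 0},
    {"translation": [0.41, 0.73, 0], "dr": [-0.005, -0.0053, 0.0108], "gripper": 0},
    {"translation": [0.41, 0.73, 0], "dr": [-0.005, -0.0053, 0.0108], "gripper": 0},
    {"translation": [0.41, 0.73, 0], "dr": [-0.005, -0.0053, 0.0108], "gripper": 0},
  ],
)

```text
t: 1.1
tcp_pos: [0.3224, -0.3581, 0.3101]
tool_rot: [0.129, 0.913, 0.372, 0.107]
ft_force: [-0.7, -0.7, -0.0]
opening: 0.0855
```

```bash
python3 -c "
from h import *
rep();plan(*tgt(.14,0),n=8)"
```

```text
t 1.1 along 203.0 latUP -83.7 latV -338.6 ang -35.1 tiltErr 22.23 F(N,UP,V) [0.33, -0.43, -0.84] M [-0.046, 0.008, 0.325] op 85.5 q [ 1.04 -0.3  -0.13  1.96 -0.19  1.17  0.16]
min rows 7.09 n 8 per row tr [0.4156 0.7824 0.014 ] dr [-0.00528 -0.00577  0.01128] deg 39.5
```

```bash
python3 -c "
from h import *
plan(*tgt(.08,0),n=8)"
```

```text
min rows 7.4 n 8 per row tr [ 0.5103  0.7643 -0.1009] dr [-0.00528 -0.00577  0.01128] deg 39.5
```

Emit:
move_arm(
  motion=[
    {"translation": [0.6, 0.7, 0], "dr": [-0.0053, -0.0058, 0.0113], "gripper": 0},
    {"translation": [0.6, 0.7, 0], "dr": [-0.0053, -0.0058, 0.0113], "gripper": 0},
    {"translation": [0.6, 0.7, 0], "dr": [-0.0053, -0.0058, 0.0113], "gripper": 0},
    {"translation": [0.5, 0.8, 0], "dr": [-0.0053, -0.0058, 0.0113], "gripper": 0},
    {"translation": [0.5, 0.8, -0.2], "dr": [-0.0053, -0.0058, 0.0113], "gripper": 0},
    {"translation": [0.5, 0.8, -0.2], "dr": [-0.0053, -0.0058, 0.0113], "gripper": 0},
    {"translation": [0.4, 0.8, -0.2], "dr": [-0.0053, -0.0058, 0.0113], "gripper": 0},
    {"translation": [0.4, 0.8, -0.2], "dr": [-0.0053, -0.0058, 0.0113], "gripper": 0},
  ],
)

```text
t: 1.9
tcp_pos: [0.5693, -0.0858, 0.2617]
tool_rot: [0.246, 0.727, 0.606, 0.209]
ft_force: [1.2, -0.1, 0.7]
opening: 0.0854
```

```bash
python3 -c "
from h import *
rep();plan(*tgt(.08,0))
for n in('scene','top'):
    im=cam(n)[0]; x,y=(170,130) if n=='scene' else (260,120)
    cv2.imwrite(f'pics/a_{n}.png',cv2.resize(im[y:y+200,x:x+200,::-1],(600,600)))
"
```

```text
t 1.9 along 42.8 latUP 31.8 latV -24.8 ang 0.2 tiltErr 2.51 F(N,UP,V) [-0.23, 1.34, 0.11] M [-0.023, 0.0, 0.604] op 85.4 q [ 0.34 -0.29 -0.23  2.15 -0.03  0.62 -0.07]
min rows 1.1 n 2 per row tr [-0.4277  0.3344  0.0806] dr [-0.00104 -0.00321 -0.00074] deg 2.5
```

View pics/a_scene.png

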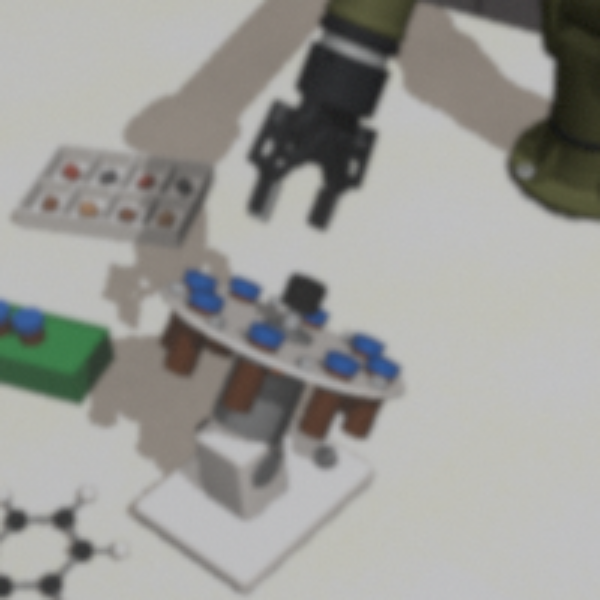

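The scene crop shows the open gripper above the knob, around (300,290) in the crop, and clear of the caps. Next I'll line it up on the axis.

```bash
python3 -c "
from h import *
plan(*tgt(.05,0),n=2); print(N,UP,np.cross(N,UP))
"
```

```text
min rows 0.73 n 2 per row tr [-0.2299  0.2559 -0.1221] dr [-0.00109 -0.00366 -0.00124] deg 2.9
[-0.63141424  0.12044871  0.766     ] [ 0.75243203 -0.14353409  0.6428    ] [ 1.87371541e-01  9.82236015e-01 -1.38777878e-17]
```

Emit:
move_arm(
  motion=[
    {"translation": [-0.23, 0.25, -0.12], "dr": [-0.0011, -0.0036, -0.0012], "gripper": 0},
    {"translation": [-0.23, 0.25, -0.12], "dr": [-0.0011, -0.0036, -0.0012], "gripper": 0},
    {"translation": [0, 0, 0], "dr": [0, 0, 0], "gripper": 0},
  ],
)

```text
t: 2.3
tcp_pos: [0.565, -0.0634, 0.24]
tool_rot: [0.261, 0.728, 0.597, 0.213]
ft_force: [-0.3, -0.8, -1.1]
opening: 0.0853
```

```bash
python3 -c "
from h import *
rep();plan(*tgt(-.024,0),n=6)
"
```

```text
t 2.3 along 31.5 latUP 11.4 latV -3.6 ang -0.3 tiltErr 0.9 F(N,UP,V) [-0.76, -0.83, -0.87] M [-0.009, 0.02, 0.678] op 85.3 q [ 0.17 -0.3  -0.16  2.22  0.16  0.55 -0.31]
min rows 1.14 n 6 per row tr [ 0.0905 -0.0049 -0.1662] dr [-2.0e-05 -3.2e-04  2.4e-04] deg 0.9
```

Emit:
move_arm(
  motion=[
    {"translation": [0, 0, -0.15], "dr": [0, -0.0003, 0.0002], "gripper": 0},
    {"translation": [0.05, 0, -0.17], "dr": [0, -0.0003, 0.0002], "gripper": 0},
    {"translation": [0.1, 0, -0.17], "dr": [0, -0.0003, 0.0002], "gripper": 0},
    {"translation": [0.1, 0, -0.17], "dr": [0, -0.0003, 0.0002], "gripper": 0},
    {"translation": [0.12, 0, -0.15], "dr": [0, 0, 0], "gripper": 0},
    {"translation": [0, 0, 0], "dr": [0, 0, 0], "gripper": 0},
  ],
)

```text
t: 2.9
tcp_pos: [0.5848, -0.0652, 0.1997]
tool_rot: [0.263, 0.727, 0.597, 0.216]
ft_force: [0.1, 0.6, -0.3]
opening: 0.0856
```

```bash
python3 -c "
from h import *
rep();plan(*tgt(-.024,0),n=3)
for n in('scene','top'):
    im=cam(n)[0]; x,y=(170,130) if n=='scene' else (260,120)
    cv2.imwrite(f'pics/b_{n}.png',cv2.resize(im[y:y+200,x:x+200,::-1],(600,600)))
"
```

```text
t 2.9 along -12.0 latUP 0.7 latV -1.6 ang -0.3 tiltErr 0.52 F(N,UP,V) [-0.17, -0.22, 0.64] M [-0.0, 0.032, 0.684] op 85.6 q [ 0.2  -0.21 -0.19  2.25  0.21  0.43 -0.36]
min rows 0.24 n 3 per row tr [ 0.0489  0.0018 -0.0641] dr [-7.0e-05 -1.9e-04  3.7e-04] deg 0.5
```

View pics/b_scene.png

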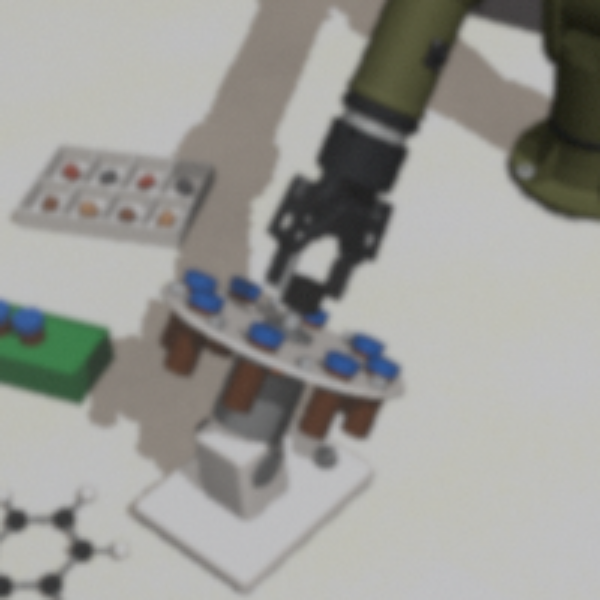

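The fingers straddle the knob, around (305,290) in the crop. I'll move in and grip.

Emit:
move_arm(
  motion=[
    {"translation": [0.07, 0, -0.09], "dr": [0, -0.0003, 0.0005], "gripper": 0},
    {"translation": [0.07, 0, -0.09], "dr": [0, -0.0003, 0.0005], "gripper": 0},
    {"translation": [0, 0, 0], "dr": [0, 0, 0], "gripper": 1},
    {"translation": [0, 0, 0], "dr": [0, 0, 0], "gripper": 1},
    {"translation": [0, 0, 0], "dr": [0, 0, 0], "gripper": 1},
    {"translation": [0, 0, 0], "dr": [0, 0, 0], "gripper": 1},
    {"translation": [0, 0, 0], "dr": [0, 0, 0], "gripper": 1},
  ],
  force=80,
)

```text
t: 3.7
tcp_pos: [0.5917, -0.0648, 0.1929]
tool_rot: [0.264, 0.724, 0.598, 0.219]
ft_force: [-3.7, 0.6, 2.2]
opening: 0.0348
```

```bash
python3 -c "
from h import *
rep()
"
```

```text
t 3.7 along -21.6 latUP 1.5 latV -0.0 ang -0.1 tiltErr 0.45 F(N,UP,V) [4.08, -1.45, -0.11] M [-0.051, 0.012, 0.992] op 34.8 q [ 0.2  -0.19 -0.19  2.25  0.23  0.4  -0.37]
```

Emit:
move_arm(
  motion=[
    {"translation": [0.025, -0.005, -0.031], "dr": [0, 0, 0], "gripper": 1},
    {"translation": [0.025, -0.005, -0.031], "dr": [0, 0, 0], "gripper": 1},
    {"translation": [0.025, -0.005, -0.031], "dr": [0, 0, 0], "gripper": 1},
    {"translation": [0.025, -0.005, -0.031], "dr": [0, 0, 0], "gripper": 1},
    {"translation": [0, 0, 0], "dr": [0, 0, 0], "gripper": 1},
  ],
)

```text
t: 4.2
tcp_pos: [0.5955, -0.0656, 0.1886]
tool_rot: [0.264, 0.724, 0.598, 0.218]
ft_force: [-37.3, 6.5, 28.6]
opening: 0.0345
```

```bash
python3 -c "
from h import *
rep()
"
```

```text
t 4.2 along -27.4 latUP 1.7 latV -0.0 ang -0.0 tiltErr 0.43 F(N,UP,V) [46.22, -10.66, -0.57] M [-0.009, -0.174, 3.065] op 34.5 q [ 0.21 -0.17 -0.2   2.24  0.24  0.39 -0.38]
```

```bash
python3 -c "
from h import *
for n in('scene','top'):
    im,P=cam(n)[:2]; x,y=(215,200) if n=='scene' else (300,160)
    cv2.imwrite(f'pics/c_{n}.png',cv2.resize(im[y:y+100,x:x+100,::-1],(600,600),interpolation=2))
    h=cv2.cvtColor(im,cv2.COLOR_RGB2HSV); b=((h[...,0]>100)&(h[...,0]<130)&(h[...,1]>110)&(h[...,2]>40))
    print([(c.round(1),a) for c,a in blobs(im,b,6,(210,205,320,275) if n=='scene' else (300,165,400,245))])
rep()
"
```

```text
[(array([236.5, 228.6]), np.int32(90)), (array([250.2, 227.6]), np.int32(19)), (array([257.4, 243.1]), np.int32(53)), (array([293.8, 250.3]), np.int32(76)), (array([282.6, 252.7]), np.int32(45))]
[(array([341.9, 178.9]), np.int32(72)), (array([365.3, 183.1]), np.int32(75)), (array([322.7, 190.6]), np.int32(70)), (array([378.7, 200.5]), np.int32(75)), (array([319.4, 210.4]), np.int32(67)), (array([374.3, 220.3]), np.int32(60)), (array([331.4, 226.2]), np.int32(36))]
t 4.3 along -27.3 latUP 1.7 latV -0.0 ang -0.0 tiltErr 0.43 F(N,UP,V) [44.96, -10.24, -1.68] M [-0.04, -0.149, 3.102] op 34.6 q [ 0.21 -0.17 -0.2   2.24  0.24  0.39 -0.38]
```

View pics/c_scene.png

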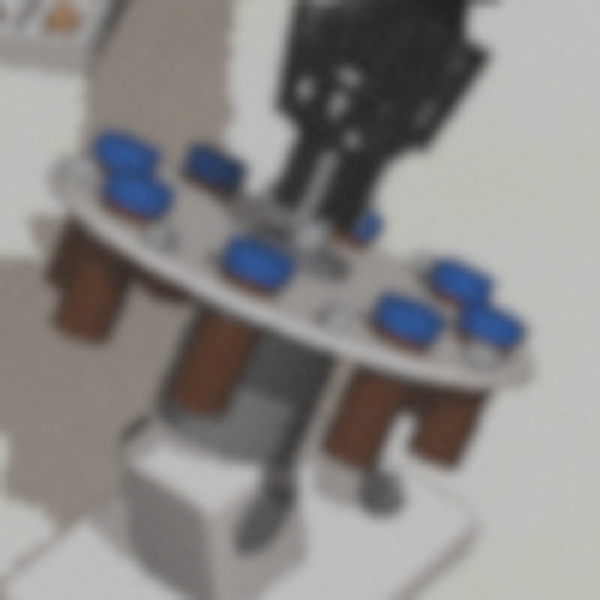

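Emit:
move_arm(
  motion=[
    {"translation": [0.0125, -0.0025, -0.0155], "dr": [0, 0, 0], "gripper": 1},
    {"translation": [0.0125, -0.0025, -0.0155], "dr": [0, 0, 0], "gripper": 1},
    {"translation": [0, 0, 0], "dr": [0, 0, 0], "gripper": 1},
  ],
)

```text
t: 4.6
tcp_pos: [0.5958, -0.0656, 0.1885]
tool_rot: [0.265, 0.724, 0.598, 0.218]
ft_force: [-60.6, 9.8, 47.4]
opening: 0.0344
```

```bash
python3 -c "
from h import *
rep()
im=cam('scene')[0]
h=cv2.cvtColor(im,cv2.COLOR_RGB2HSV)
for hh in range(5,26,5): print(hh,((abs(h[200:300,210:330,0].astype(int)-hh)<3)&(h[200:300,210:330,1]>150)&(h[200:300,210:330,2]>120)).sum())
"
```

```text
t 4.6 along -27.6 latUP 1.8 latV 0.0 ang -0.0 tiltErr 0.44 F(N,UP,V) [75.76, -16.58, -1.79] M [-0.054, -0.272, 4.69] op 34.4 q [ 0.21 -0.17 -0.2   2.24  0.24  0.39 -0.39]
5 0
10 0
15 0
20 0
25 0
```

It is up against a hard stop: 30 N more moved it only 0.3 mm. I'll ease the push to about 10 N, then turn it and feel the torque.

Emit:
move_arm(
  motion=[
    {"translation": [-0.03, 0.006, 0.037], "dr": [0, 0, 0], "gripper": 1},
    {"translation": [-0.03, 0.006, 0.037], "dr": [0, 0, 0], "gripper": 1},
    {"translation": [0, 0, 0], "dr": [0, 0, 0], "gripper": 1},
  ],
)

```text
t: 4.95
tcp_pos: [0.5951, -0.0655, 0.1888]
tool_rot: [0.264, 0.724, 0.598, 0.22]
ft_force: [-3.6, 1.3, 2.9]
opening: 0.0345
```

```bash
python3 -c "
from h import *
rep(); print((N*5.625/360).round(5))
"
```

```text
t 4.95 along -26.9 latUP 1.5 latV -0.0 ang -0.1 tiltErr 0.46 F(N,UP,V) [4.64, -1.0, 0.57] M [0.044, 0.049, 0.966] op 34.5 q [ 0.2  -0.17 -0.2   2.24  0.23  0.39 -0.38]
[-0.00987  0.00188  0.01197]
```

Emit:
move_arm(
  motion=[
    {"translation": [0, 0, 0], "dr": [-0.0099, 0.0019, 0.012], "gripper": 1},
    {"translation": [0, 0, 0], "dr": [-0.0099, 0.0019, 0.012], "gripper": 1},
    {"translation": [0, 0, 0], "dr": [-0.0099, 0.0019, 0.012], "gripper": 1},
    {"translation": [0, 0, 0], "dr": [-0.0099, 0.0019, 0.012], "gripper": 1},
  ],
)

```text
t: 5.35
tcp_pos: [0.5953, -0.0655, 0.189]
tool_rot: [0.302, 0.592, 0.729, 0.163]
ft_force: [-3.5, 1.0, 2.9]
opening: 0.0348
```

```bash
cat > m.py <<'E'
from h import *
rep(); L=[]
for i in range(4):
    viewer.read_camera("top"); o=status.get_obs(); L.append([np.array(o["ft_torque"])@N,o["effort"][6]])
L=np.array(L); print("static M_N",L[:,0].round(3),"mean",L[:,0].mean().round(3),"q7 eff",L[:,1].mean().round(3)); rep()
E
python3 m.py
```

```text
t 5.35 along -26.9 latUP 1.7 latV -0.0 ang 22.6 tiltErr 0.45 F(N,UP,V) [4.51, -0.91, 0.3] M [-0.427, 0.115, 0.902] op 34.8 q [ 0.13 -0.17 -0.13  2.25  0.26  0.39 -0.01]
static M_N [-0.168  0.078  0.083  0.143] mean 0.034 q7 eff 0.218
t 5.55 along -26.9 latUP 1.8 latV 0.0 ang 22.4 tiltErr 0.45 F(N,UP,V) [5.24, -0.75, 0.4] M [0.143, 0.002, 0.916] op 34.7 q [ 0.13 -0.17 -0.13  2.25  0.26  0.39 -0.01]
```

Emit:
move_arm(
  motion=[
    {"translation": [0, 0, 0], "dr": [-0.0099, 0.0019, 0.012], "gripper": 1},
    {"translation": [0, 0, 0], "dr": [-0.0099, 0.0019, 0.012], "gripper": 1},
    {"translation": [0, 0, 0], "dr": [-0.0099, 0.0019, 0.012], "gripper": 1},
    {"translation": [0, 0, 0], "dr": [-0.0099, 0.0019, 0.012], "gripper": 1},
  ],
)

```text
t: 5.95
tcp_pos: [0.5955, -0.0654, 0.1892]
tool_rot: [0.327, 0.439, 0.831, 0.102]
ft_force: [-2.5, 0.5, 3.2]
opening: 0.0347
```

```bash
python3 -c "
from h import *
rep()"
```

```text
t 5.95 along -26.9 latUP 2.0 latV 0.1 ang 45.1 tiltErr 0.45 F(N,UP,V) [4.12, 0.07, 0.06] M [-0.429, 0.139, 0.808] op 34.7 q [ 0.06 -0.18 -0.07  2.25  0.29  0.4   0.36]
```

Emit:
move_arm(
  motion=[
    {"translation": [0, 0, 0], "dr": [-0.0099, 0.0019, 0.012], "gripper": 1},
    {"translation": [0, 0, 0], "dr": [-0.0099, 0.0019, 0.012], "gripper": 1},
    {"translation": [0, 0, 0], "dr": [-0.0099, 0.0019, 0.012], "gripper": 1},
    {"translation": [0, 0, 0], "dr": [-0.0099, 0.0019, 0.012], "gripper": 1},
  ],
)

```text
t: 6.35
tcp_pos: [0.5957, -0.0652, 0.1893]
tool_rot: [0.341, 0.267, 0.901, 0.036]
ft_force: [-3.1, 2.1, 3.5]
opening: 0.0343
```

```bash
python3 -c "
from h import *
rep()"
```

```text
t 6.35 along -26.9 latUP 2.2 latV 0.4 ang 67.7 tiltErr 0.45 F(N,UP,V) [4.89, -0.35, 1.46] M [-0.399, 0.274, 0.784] op 34.3 q [-0.01 -0.18 -0.    2.25  0.32  0.4   0.73]
```

Emit:
move_arm(
  motion=[
    {"translation": [0, 0, 0], "dr": [-0.0099, 0.0019, 0.012], "gripper": 1},
    {"translation": [0, 0, 0], "dr": [-0.0099, 0.0019, 0.012], "gripper": 1},
    {"translation": [0, 0, 0], "dr": [-0.0099, 0.0019, 0.012], "gripper": 1},
    {"translation": [0, 0, 0], "dr": [-0.0099, 0.0019, 0.012], "gripper": 1},
  ],
)

```text
t: 6.75
tcp_pos: [0.5958, -0.0649, 0.1894]
tool_rot: [0.341, 0.086, 0.936, -0.032]
ft_force: [-1.7, 2.6, 2.7]
opening: 0.0342
```

```bash
python3 -c "
from h import *
rep()"
```

```text
t 6.75 along -26.9 latUP 2.3 latV 0.7 ang 90.3 tiltErr 0.45 F(N,UP,V) [3.47, 0.06, 2.23] M [-0.31, 0.452, 0.756] op 34.2 q [-0.08 -0.18  0.06  2.25  0.35  0.41  1.1 ]
```

Emit:
move_arm(
  motion=[
    {"translation": [0, 0, 0], "dr": [-0.0099, 0.0019, 0.012], "gripper": 1},
    {"translation": [0, 0, 0], "dr": [-0.0099, 0.0019, 0.012], "gripper": 1},
    {"translation": [0, 0, 0], "dr": [-0.0099, 0.0019, 0.012], "gripper": 1},
    {"translation": [0, 0, 0], "dr": [-0.0099, 0.0019, 0.012], "gripper": 1},
  ],
)

```text
t: 7.15
tcp_pos: [0.5958, -0.0646, 0.1893]
tool_rot: [0.328, -0.099, 0.935, -0.098]
ft_force: [-2.1, 3.8, 2.8]
opening: 0.0348
```

```bash
python3 -c "
from h import *
rep()"
```

```text
t 7.15 along -26.9 latUP 2.2 latV 1.0 ang 112.9 tiltErr 0.44 F(N,UP,V) [3.91, -0.32, 3.33] M [-0.263, 0.571, 0.817] op 34.8 q [-0.14 -0.18  0.12  2.25  0.38  0.41  1.46]
```

Emit:
move_arm(
  motion=[
    {"translation": [0, 0, 0], "dr": [-0.0099, 0.0019, 0.012], "gripper": 1},
    {"translation": [0, 0, 0], "dr": [-0.0099, 0.0019, 0.012], "gripper": 1},
    {"translation": [0, 0, 0], "dr": [-0.0099, 0.0019, 0.012], "gripper": 1},
    {"translation": [0, 0, 0], "dr": [-0.0099, 0.0019, 0.012], "gripper": 1},
  ],
)

```text
t: 7.55
tcp_pos: [0.5957, -0.0643, 0.1892]
tool_rot: [0.302, -0.28, 0.897, -0.16]
ft_force: [-2.9, 3.9, 2.8]
opening: 0.0344
```

```bash
python3 -c "
from h import *
rep()"
```

```text
t 7.55 along -26.9 latUP 2.0 latV 1.2 ang 135.5 tiltErr 0.43 F(N,UP,V) [4.45, -0.97, 3.32] M [-0.226, 0.676, 0.998] op 34.4 q [-0.21 -0.19  0.18  2.25  0.42  0.42  1.83]
```

Emit:
move_arm(
  motion=[
    {"translation": [0, 0, 0], "dr": [0.0099, -0.0019, -0.012], "gripper": 1},
    {"translation": [0, 0, 0], "dr": [0.0099, -0.0019, -0.012], "gripper": 1},
    {"translation": [0, 0, 0], "dr": [0.0099, -0.0019, -0.012], "gripper": 1},
    {"translation": [0, 0, 0], "dr": [0.0099, -0.0019, -0.012], "gripper": 1},
  ],
)

```text
t: 7.95
tcp_pos: [0.5958, -0.0646, 0.1893]
tool_rot: [0.328, -0.096, 0.935, -0.097]
ft_force: [-3.0, 3.0, 2.4]
opening: 0.0339
```

```bash
python3 -c "
from h import *
rep()"
```

```text
t 7.95 along -26.9 latUP 2.2 latV 1.0 ang 112.5 tiltErr 0.43 F(N,UP,V) [4.12, -1.16, 2.35] M [0.242, 0.408, 0.846] op 33.9 q [-0.14 -0.18  0.12  2.25  0.39  0.41  1.46]
```

Emit:
move_arm(
  motion=[
    {"translation": [0, 0, 0], "dr": [0.0099, -0.0019, -0.012], "gripper": 1},
    {"translation": [0, 0, 0], "dr": [0.0099, -0.0019, -0.012], "gripper": 1},
    {"translation": [0, 0, 0], "dr": [0.0099, -0.0019, -0.012], "gripper": 1},
    {"translation": [0, 0, 0], "dr": [0.0099, -0.0019, -0.012], "gripper": 1},
  ],
)

```text
t: 8.35
tcp_pos: [0.5958, -0.0649, 0.1894]
tool_rot: [0.341, 0.088, 0.935, -0.031]
ft_force: [-2.4, 1.5, 3.3]
opening: 0.0344
```

```bash
python3 -c "
from h import *
rep()"
```

```text
t 8.35 along -26.9 latUP 2.3 latV 0.7 ang 90.0 tiltErr 0.44 F(N,UP,V) [4.19, 0.07, 1.04] M [0.177, 0.274, 0.761] op 34.4 q [-0.08 -0.18  0.06  2.25  0.35  0.41  1.09]
```

Emit:
move_arm(
  motion=[
    {"translation": [0, 0, 0], "dr": [0.0099, -0.0019, -0.012], "gripper": 1},
    {"translation": [0, 0, 0], "dr": [0.0099, -0.0019, -0.012], "gripper": 1},
    {"translation": [0, 0, 0], "dr": [0.0099, -0.0019, -0.012], "gripper": 1},
    {"translation": [0, 0, 0], "dr": [0.0099, -0.0019, -0.012], "gripper": 1},
  ],
)

```text
t: 8.75
tcp_pos: [0.5957, -0.0652, 0.1893]
tool_rot: [0.341, 0.27, 0.9, 0.037]
ft_force: [-2.5, 1.1, 3.0]
opening: 0.0343
```

```bash
python3 -c "
from h import *
rep()"
```

```text
t 8.75 along -26.9 latUP 2.2 latV 0.4 ang 67.4 tiltErr 0.45 F(N,UP,V) [4.04, -0.12, 0.6] M [0.174, 0.092, 0.811] op 34.3 q [-0.01 -0.18 -0.    2.25  0.32  0.4   0.72]
```

Emit:
move_arm(
  motion=[
    {"translation": [0, 0, 0], "dr": [0.0099, -0.0019, -0.012], "gripper": 1},
    {"translation": [0, 0, 0], "dr": [0.0099, -0.0019, -0.012], "gripper": 1},
    {"translation": [0, 0, 0], "dr": [0.0099, -0.0019, -0.012], "gripper": 1},
    {"translation": [0, 0, 0], "dr": [0.0099, -0.0019, -0.012], "gripper": 1},
  ],
)

```text
t: 9.15
tcp_pos: [0.5955, -0.0654, 0.1892]
tool_rot: [0.327, 0.441, 0.829, 0.103]
ft_force: [-3.8, 0.7, 3.6]
opening: 0.0346
```

```bash
python3 -c "
from h import *
rep()"
```

```text
t 9.15 along -26.9 latUP 2.0 latV 0.1 ang 44.8 tiltErr 0.45 F(N,UP,V) [5.21, -0.64, 0.01] M [0.175, 0.028, 0.827] op 34.6 q [ 0.06 -0.18 -0.07  2.25  0.29  0.4   0.35]
```

Emit:
move_arm(
  motion=[
    {"translation": [0, 0, 0], "dr": [0.0099, -0.0019, -0.012], "gripper": 1},
    {"translation": [0, 0, 0], "dr": [0.0099, -0.0019, -0.012], "gripper": 1},
    {"translation": [0, 0, 0], "dr": [0.0099, -0.0019, -0.012], "gripper": 1},
    {"translation": [0, 0, 0], "dr": [0.0099, -0.0019, -0.012], "gripper": 1},
  ],
)

```text
t: 9.55
tcp_pos: [0.5953, -0.0655, 0.189]
tool_rot: [0.301, 0.595, 0.727, 0.164]
ft_force: [-4.7, 1.3, 3.6]
opening: 0.034
```

```bash
python3 -c "
from h import *
rep()"
```

```text
t 9.55 along -26.9 latUP 1.7 latV -0.1 ang 22.2 tiltErr 0.45 F(N,UP,V) [5.9, -1.36, 0.44] M [0.116, 0.006, 0.967] op 34.0 q [ 0.13 -0.17 -0.13  2.25  0.26  0.39 -0.02]
```

Emit:
move_arm(
  motion=[
    {"translation": [0, 0, 0], "dr": [0.0099, -0.0019, -0.012], "gripper": 1},
    {"translation": [0, 0, 0], "dr": [0.0099, -0.0019, -0.012], "gripper": 1},
    {"translation": [0, 0, 0], "dr": [0.0099, -0.0019, -0.012], "gripper": 1},
    {"translation": [0, 0, 0], "dr": [0.0099, -0.0019, -0.012], "gripper": 1},
  ],
)

```text
t: 9.95
tcp_pos: [0.5951, -0.0655, 0.1888]
tool_rot: [0.264, 0.726, 0.596, 0.22]
ft_force: [-4.7, 0.7, 5.0]
opening: 0.0341
```

```bash
python3 -c "
from h import *
rep()"
```

```text
t 9.95 along -26.9 latUP 1.4 latV -0.0 ang -0.4 tiltErr 0.44 F(N,UP,V) [6.91, -0.4, -0.14] M [0.14, 0.023, 1.104] op 34.1 q [ 0.21 -0.17 -0.2   2.24  0.24  0.39 -0.38]
```

Emit:
move_arm(
  motion=[
    {"translation": [0, 0, 0], "dr": [0.0099, -0.0019, -0.012], "gripper": 1},
    {"translation": [0, 0, 0], "dr": [0.0099, -0.0019, -0.012], "gripper": 1},
    {"translation": [0, 0, 0], "dr": [0.0099, -0.0019, -0.012], "gripper": 1},
    {"translation": [0, 0, 0], "dr": [0.0099, -0.0019, -0.012], "gripper": 1},
  ],
)

```text
t: 10.35
tcp_pos: [0.5949, -0.0654, 0.1886]
tool_rot: [0.216, 0.828, 0.443, 0.267]
ft_force: [-6.5, 1.3, 4.7]
opening: 0.0344
```

```bash
python3 -c "
from h import *
rep()"
```

```text
t 10.35 along -26.9 latUP 1.2 latV 0.0 ang -22.9 tiltErr 0.44 F(N,UP,V) [7.85, -2.06, 0.09] M [0.186, 0.103, 1.246] op 34.4 q [ 0.28 -0.17 -0.27  2.24  0.21  0.38 -0.75]
```

Emit:
move_arm(
  motion=[
    {"translation": [0, 0, 0], "dr": [0.0099, -0.0019, -0.012], "gripper": 1},
    {"translation": [0, 0, 0], "dr": [0.0099, -0.0019, -0.012], "gripper": 1},
    {"translation": [0, 0, 0], "dr": [0.0099, -0.0019, -0.012], "gripper": 1},
    {"translation": [0, 0, 0], "dr": [0.0099, -0.0019, -0.012], "gripper": 1},
  ],
)

```text
t: 10.75
tcp_pos: [0.5948, -0.0652, 0.1885]
tool_rot: [0.16, 0.899, 0.272, 0.304]
ft_force: [-7.3, 1.7, 5.3]
opening: 0.0344
```

```bash
python3 -c "
from h import *
rep()"
```

```text
t 10.75 along -27.0 latUP 1.0 latV 0.2 ang -45.5 tiltErr 0.44 F(N,UP,V) [8.93, -2.34, 0.32] M [0.188, 0.178, 1.291] op 34.4 q [ 0.35 -0.18 -0.34  2.24  0.17  0.38 -1.12]
```

Emit:
move_arm(
  motion=[
    {"translation": [0, 0, 0], "dr": [0.0099, -0.0019, -0.012], "gripper": 1},
    {"translation": [0, 0, 0], "dr": [0.0099, -0.0019, -0.012], "gripper": 1},
    {"translation": [0, 0, 0], "dr": [0.0099, -0.0019, -0.012], "gripper": 1},
    {"translation": [0, 0, 0], "dr": [0.0099, -0.0019, -0.012], "gripper": 1},
  ],
)

```text
t: 11.15
tcp_pos: [0.5948, -0.0649, 0.1884]
tool_rot: [0.098, 0.935, 0.091, 0.329]
ft_force: [-7.4, 2.9, 5.3]
opening: 0.0345
```

```bash
python3 -c "
from h import *
rep()"
```

```text
t 11.15 along -26.9 latUP 0.9 latV 0.5 ang -68.0 tiltErr 0.44 F(N,UP,V) [9.14, -2.58, 1.44] M [0.295, 0.311, 1.337] op 34.5 q [ 0.43 -0.18 -0.41  2.24  0.14  0.38 -1.48]
```

Emit:
move_arm(
  motion=[
    {"translation": [0, 0, 0], "dr": [0.0099, -0.0019, -0.012], "gripper": 1},
    {"translation": [0, 0, 0], "dr": [0.0099, -0.0019, -0.012], "gripper": 1},
    {"translation": [0, 0, 0], "dr": [0.0099, -0.0019, -0.012], "gripper": 1},
    {"translation": [0, 0, 0], "dr": [0.0099, -0.0019, -0.012], "gripper": 1},
  ],
)

```text
t: 11.55
tcp_pos: [0.5948, -0.0647, 0.1884]
tool_rot: [0.032, 0.935, -0.093, 0.341]
ft_force: [-8.1, 4.2, 5.2]
opening: 0.0343
```

```bash
python3 -c "
from h import *
rep()"
```

```text
t 11.55 along -26.9 latUP 0.9 latV 0.7 ang -90.5 tiltErr 0.45 F(N,UP,V) [9.62, -3.36, 2.61] M [0.345, 0.314, 1.382] op 34.3 q [ 0.51 -0.18 -0.48  2.23  0.1   0.38 -1.84]
```

Emit:
move_arm(
  motion=[
    {"translation": [0, 0, 0], "dr": [0.0099, -0.0019, -0.012], "gripper": 1},
    {"translation": [0, 0, 0], "dr": [0.0099, -0.0019, -0.012], "gripper": 1},
    {"translation": [0, 0, 0], "dr": [0.0099, -0.0019, -0.012], "gripper": 1},
    {"translation": [0, 0, 0], "dr": [0.0099, -0.0019, -0.012], "gripper": 1},
  ],
)

```text
t: 11.95
tcp_pos: [0.5949, -0.0645, 0.1884]
tool_rot: [-0.035, 0.899, -0.274, 0.34]
ft_force: [-8.0, 4.0, 5.4]
opening: 0.0344
```

```bash
python3 -c "
from h import *
rep()"
```

```text
t 11.95 along -27.0 latUP 0.9 latV 0.9 ang -113.1 tiltErr 0.45 F(N,UP,V) [9.72, -3.13, 2.43] M [0.333, 0.431, 1.346] op 34.4 q [ 0.59 -0.18 -0.56  2.23  0.06  0.38 -2.2 ]
```

Emit:
move_arm(
  motion=[
    {"translation": [0, 0, 0], "dr": [-0.0099, 0.0019, 0.012], "gripper": 1},
    {"translation": [0, 0, 0], "dr": [-0.0099, 0.0019, 0.012], "gripper": 1},
    {"translation": [0, 0, 0], "dr": [-0.0099, 0.0019, 0.012], "gripper": 1},
    {"translation": [0, 0, 0], "dr": [-0.0099, 0.0019, 0.012], "gripper": 1},
  ],
)

```text
t: 12.35
tcp_pos: [0.5948, -0.0647, 0.1884]
tool_rot: [0.033, 0.935, -0.091, 0.341]
ft_force: [-9.0, 3.5, 6.7]
opening: 0.0343
```

```bash
python3 -c "
from h import *
rep()"
```

```text
t 12.35 along -27.0 latUP 0.8 latV 0.7 ang -90.2 tiltErr 0.44 F(N,UP,V) [11.22, -2.97, 1.78] M [-0.196, 0.439, 1.369] op 34.3 q [ 0.51 -0.18 -0.48  2.23  0.1   0.38 -1.84]
```

Emit:
move_arm(
  motion=[
    {"translation": [0, 0, 0], "dr": [-0.0099, 0.0019, 0.012], "gripper": 1},
    {"translation": [0, 0, 0], "dr": [-0.0099, 0.0019, 0.012], "gripper": 1},
    {"translation": [0, 0, 0], "dr": [-0.0099, 0.0019, 0.012], "gripper": 1},
    {"translation": [0, 0, 0], "dr": [-0.0099, 0.0019, 0.012], "gripper": 1},
  ],
)

```text
t: 12.75
tcp_pos: [0.5947, -0.0649, 0.1884]
tool_rot: [0.099, 0.935, 0.094, 0.328]
ft_force: [-7.5, 2.5, 5.7]
opening: 0.0344
```

```bash
python3 -c "
from h import *
rep()"
```

```text
t 12.75 along -27.0 latUP 0.8 latV 0.4 ang -67.7 tiltErr 0.44 F(N,UP,V) [9.4, -2.4, 1.08] M [-0.234, 0.307, 1.347] op 34.4 q [ 0.43 -0.18 -0.41  2.24  0.14  0.38 -1.48]
```

Emit:
move_arm(
  motion=[
    {"translation": [0, 0, 0], "dr": [-0.0099, 0.0019, 0.012], "gripper": 1},
    {"translation": [0, 0, 0], "dr": [-0.0099, 0.0019, 0.012], "gripper": 1},
    {"translation": [0, 0, 0], "dr": [-0.0099, 0.0019, 0.012], "gripper": 1},
    {"translation": [0, 0, 0], "dr": [-0.0099, 0.0019, 0.012], "gripper": 1},
  ],
)

```text
t: 13.15
tcp_pos: [0.5948, -0.0652, 0.1885]
tool_rot: [0.161, 0.898, 0.275, 0.303]
ft_force: [-6.7, 2.4, 4.9]
opening: 0.0343
```

```bash
python3 -c "
from h import *
rep()"
```

```text
t 13.15 along -27.0 latUP 1.0 latV 0.2 ang -45.1 tiltErr 0.44 F(N,UP,V) [8.27, -2.28, 1.14] M [-0.321, 0.258, 1.296] op 34.3 q [ 0.35 -0.17 -0.33  2.24  0.17  0.38 -1.11]
```

```bash
cat > fit.py <<'E'
import numpy as np
D=[(22.6,1,-.427),(45.1,1,-.429),(67.7,1,-.399),(90.3,1,-.31),(112.9,1,-.263),(135.5,1,-.226),
(112.5,-1,.242),(90,-1,.177),(67.4,-1,.174),(44.8,-1,.175),(22.2,-1,.116),(-.4,-1,.14),(-22.9,-1,.186),(-45.5,-1,.188),(-68,-1,.295),(-90.5,-1,.345),(-113.1,-1,.333),
(-90.2,1,-.196),(-67.7,1,-.234),(-45.1,1,-.321)]
D=np.array(D); a=np.radians(D[:,0])
def go(hand=(0,0),off=True):
    y=D[:,2]-hand[0]*np.sin(a)-hand[1]*np.cos(a)
    A=np.c_[-D[:,1],np.sin(a),np.cos(a)]+0
    if off: A=np.c_[A,np.ones(len(a))]
    x,r,*_=np.linalg.lstsq(A,y,rcond=None); res=y-A@x
    # M=-A sin(ang-p0)= -A cos p0 sin + A sin p0 cos
    amp=np.hypot(x[1],x[2]); p0=np.degrees(np.arctan2(x[2],-x[1])); print("drag",x[0].round(3),"amp",amp.round(3),"bottom ang",p0.round(1),"off",x[3:].round(3),"rms",res.std().round(3))
if __name__=="__main__": go(); go(off=False)
E
python3 fit.py
```

```text
drag 0.267 amp 0.14 bottom ang -62.9 off [-0.003] rms 0.022
drag 0.267 amp 0.143 bottom ang -63.2 off [] rms 0.022
```

Emit:
move_arm(
  motion=[
    {"translation": [0, 0, 0], "dr": [0.0079, -0.0015, -0.0096], "gripper": 1},
    {"translation": [0, 0, 0], "dr": [0.0079, -0.0015, -0.0096], "gripper": 1},
    {"translation": [0, 0, 0], "dr": [0.0079, -0.0015, -0.0096], "gripper": 1},
    {"translation": [0, 0, 0], "dr": [0.0079, -0.0015, -0.0096], "gripper": 1},
    {"translation": [0, 0, 0], "dr": [0, 0, 0], "gripper": 1},
    {"translation": [0, 0, 0], "dr": [0, 0, 0], "gripper": 0},
    {"translation": [0, 0, 0], "dr": [0, 0, 0], "gripper": 0},
    {"translation": [0, 0, 0], "dr": [0, 0, 0], "gripper": 0},
  ],
)

```text
t: 13.95
tcp_pos: [0.5953, -0.0658, 0.1887]
tool_rot: [0.112, 0.93, 0.13, 0.325]
ft_force: [0.9, 0.3, 0.1]
opening: 0.0763
```

Emit:
move_arm(
  motion=[
    {"translation": [0, 0, 0], "dr": [0, 0, 0], "gripper": 0},
    {"translation": [0, 0, 0], "dr": [0, 0, 0], "gripper": 0},
    {"translation": [0, 0, 0], "dr": [0, 0, 0], "gripper": 0},
    {"translation": [0, 0, 0], "dr": [0, 0, 0], "gripper": 0},
  ],
)

```text
t: 14.35
tcp_pos: [0.5952, -0.0656, 0.1887]
tool_rot: [0.112, 0.93, 0.13, 0.325]
ft_force: [0.3, 0.3, -0.9]
opening: 0.0851
```

```bash
python3 m.py; python3 -c "
from h import *
for n in('scene','top'):
    im=cam(n)[0]; x,y=(205,180) if n=='scene' else (290,150)
    cv2.imwrite(f'pics/d_{n}.png',cv2.resize(im[y:y+120,x:x+120,::-1],(480,480),interpolation=2))"
```

```text
t 14.35 along -27.1 latUP 1.5 latV -0.1 ang -63.2 tiltErr 0.46 F(N,UP,V) [-0.84, -0.36, 0.32] M [0.035, 0.001, 0.69] op 85.1 q [ 0.41 -0.18 -0.39  2.24  0.15  0.38 -1.41]
static M_N [-0.009 -0.026 -0.029 -0.012] mean -0.019 q7 eff -0.001
t 14.55 along -27.1 latUP 1.4 latV -0.1 ang -63.2 tiltErr 0.46 F(N,UP,V) [-0.29, 0.36, -0.65] M [-0.012, -0.04, 0.705] op 85.5 q [ 0.41 -0.18 -0.39  2.24  0.15  0.38 -1.41]
```

View pics/d_scene.png

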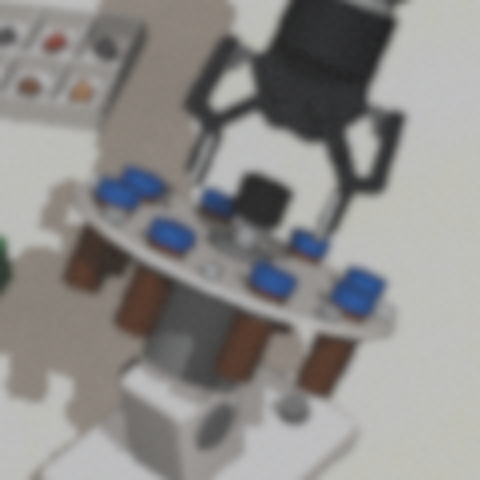

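The released knob at (262,200) in the crop stands between the open fingers, and the caps are clear of them. I'll sweep the empty hand to measure its own weight.

```bash
cat > av.py <<'E'
from h import *
L=[]
for i in range(12):
    viewer.read_camera("top"); o=status.get_obs(); L.append(np.array(o["ft_torque"])@N)
print("mean",np.mean(L).round(4),"se",(np.std(L)/12**.5).round(4)); rep()
E
python3 av.py
```

```text
mean 0.0093 se 0.0089
t 15.25 along -27.1 latUP 1.4 latV -0.1 ang -63.2 tiltErr 0.46 F(N,UP,V) [0.23, -0.38, -0.62] M [0.07, -0.03, 0.696] op 85.4 q [ 0.41 -0.18 -0.39  2.24  0.15  0.38 -1.41]
```

Emit:
move_arm(
  motion=[
    {"translation": [0, 0, 0], "dr": [-0.0138, 0.0026, 0.0168], "gripper": 0},
    {"translation": [0, 0, 0], "dr": [-0.0138, 0.0026, 0.0168], "gripper": 0},
    {"translation": [0, 0, 0], "dr": [-0.0138, 0.0026, 0.0168], "gripper": 0},
    {"translation": [0, 0, 0], "dr": [-0.0138, 0.0026, 0.0168], "gripper": 0},
    {"translation": [0, 0, 0], "dr": [-0.0138, 0.0026, 0.0168], "gripper": 0},
    {"translation": [0, 0, 0], "dr": [-0.0138, 0.0026, 0.0168], "gripper": 0},
    {"translation": [0, 0, 0], "dr": [-0.0138, 0.0026, 0.0168], "gripper": 0},
    {"translation": [0, 0, 0], "dr": [-0.0138, 0.0026, 0.0168], "gripper": 0},
  ],
)

```text
t: 16.05
tcp_pos: [0.5951, -0.0656, 0.1886]
tool_rot: [0.264, 0.722, 0.6, 0.22]
ft_force: [-0.6, 0.4, 0.3]
opening: 0.0855
```

Emit:
move_arm(
  motion=[
    {"translation": [0, 0, 0], "dr": [-0.0138, 0.0026, 0.0168], "gripper": 0},
    {"translation": [0, 0, 0], "dr": [-0.0138, 0.0026, 0.0168], "gripper": 0},
    {"translation": [0, 0, 0], "dr": [-0.0138, 0.0026, 0.0168], "gripper": 0},
    {"translation": [0, 0, 0], "dr": [0, 0, 0], "gripper": 0},
    {"translation": [0, 0, 0], "dr": [0, 0, 0], "gripper": 0},
    {"translation": [0, 0, 0], "dr": [0, 0, 0], "gripper": 0},
  ],
)

```text
t: 16.65
tcp_pos: [0.5952, -0.0655, 0.1887]
tool_rot: [0.302, 0.587, 0.733, 0.163]
ft_force: [-0.5, 0.3, 0.6]
opening: 0.0855
```

```bash
python3 av.py
```

```text
mean 0.0043 se 0.005
t 17.25 along -27.1 latUP 1.4 latV -0.1 ang 23.5 tiltErr 0.54 F(N,UP,V) [0.08, 0.29, -0.31] M [0.047, -0.019, 0.689] op 85.4 q [ 0.12 -0.18 -0.11  2.25  0.26  0.39  0.02]
```

Emit:
move_arm(
  motion=[
    {"translation": [0, 0, 0], "dr": [0, 0, 0], "gripper": 1},
    {"translation": [0, 0, 0], "dr": [0, 0, 0], "gripper": 1},
    {"translation": [0, 0, 0], "dr": [0, 0, 0], "gripper": 1},
    {"translation": [0, 0, 0], "dr": [0, 0, 0], "gripper": 1},
    {"translation": [0, 0, 0], "dr": [0, 0, 0], "gripper": 1},
    {"translation": [0, 0, 0], "dr": [0, 0, 0], "gripper": 1},
  ],
  force=80,
)

```text
t: 17.85
tcp_pos: [0.5952, -0.0655, 0.189]
tool_rot: [0.302, 0.586, 0.734, 0.163]
ft_force: [-5.4, 1.1, 4.8]
opening: 0.0344
```

Run:
```python
from h import *
rep()
for n in("scene","top"):
    im=cam(n)[0]; h=cv2.cvtColor(im,cv2.COLOR_RGB2HSV); b=((h[...,0]>100)&(h[...,0]<130)&(h[...,1]>110)&(h[...,2]>40))
    B=blobs(im,b,6,(210,205,320,275) if n=='scene' else (300,165,400,245)); print([(c.round(1),a) for c,a in B])
    if n=="top":
        P,K,R,t=cam(n)[1:]; C=-R.T@t; V=np.cross(N,UP)
        for c0 in (G-.036*N,):
          for c,a in B:
            d=R.T@np.linalg.solve(K,np.r_[c,1]); s=((c0-C)@N)/(d@N); X=C+s*d-c0; print(np.degrees(np.arctan2(X@V,X@UP)).round(1),np.linalg.norm(X).round(4))
          print("start")
          for c in [(341.7,179.8),(365.4,183.9),(378.7,201.5),(374.1,221),(355.1,231.8),(332.9,227.9),(319.2,211.3),(322.6,191.5)]:
            c0=G-.028*N; d=R.T@np.linalg.solve(K,np.r_[c,1]); s=((c0-C)@N)/(d@N); X=C+s*d-c0; print(np.degrees(np.arctan2(X@V,X@UP)).round(1),np.linalg.norm(X).round(4))
```

```text
t 17.85 along -26.8 latUP 1.6 latV -0.0 ang 23.5 tiltErr 0.55 F(N,UP,V) [7.28, -1.15, 0.09] M [0.024, 0.049, 0.96] op 34.4 q [ 0.12 -0.18 -0.11  2.25  0.26  0.39  0.02]
[(array([237. , 226.7]), np.int32(87)), (array([258.8, 230.3]), np.int32(14)), (array([247.6, 238.4]), np.int32(45)), (array([281.7, 240.5]), np.int32(30)), (array([272.7, 249.6]), np.int32(48)), (array([294.1, 252.6]), np.int32(80))]
[(array([351.9, 178.7]), np.int32(76)), (array([329.1, 184.1]), np.int32(71)), (array([372.9, 189.3]), np.int32(75)), (array([318.8, 202.1]), np.int32(67)), (array([379.1, 209. ]), np.int32(70)), (array([325.8, 221.2]), np.int32(65)), (array([367.7, 226.4]), np.int32(57))]
4.6 0.0925
49.9 0.093
-40.7 0.0928
95.0 0.0926
-85.4 0.0933
140.0 0.0934
-130.8 0.0946
start
23.0 0.0938
-21.6 0.0943
-66.3 0.0935
-110.9 0.0924
-156.7 0.0924
158.3 0.0926
112.5 0.0929
67.7 0.0932
```

The cap ring confirms the turn: 23.0° at the start and 4.6° now, which is −63.4° with no slip. With the hand now in a different grip, I'll re-measure around this point.

Emit:
move_arm(
  motion=[
    {"translation": [0, 0, 0], "dr": [-0.0099, 0.0019, 0.012], "gripper": 1},
    {"translation": [0, 0, 0], "dr": [-0.0099, 0.0019, 0.012], "gripper": 1},
    {"translation": [0, 0, 0], "dr": [-0.0099, 0.0019, 0.012], "gripper": 1},
    {"translation": [0, 0, 0], "dr": [-0.0099, 0.0019, 0.012], "gripper": 1},
  ],
)

```text
t: 18.4
tcp_pos: [0.5954, -0.0654, 0.1892]
tool_rot: [0.327, 0.43, 0.835, 0.1]
ft_force: [-3.3, 0.7, 4.2]
opening: 0.0344
```

```bash
python3 -c "
from h import *
rep()"
```

```text
t 18.4 along -26.8 latUP 1.9 latV 0.1 ang 46.2 tiltErr 0.55 F(N,UP,V) [5.4, 0.14, 0.1] M [-0.332, 0.101, 0.83] op 34.4 q [ 0.05 -0.18 -0.05  2.25  0.28  0.4   0.39]
```

Emit:
move_arm(
  motion=[
    {"translation": [0, 0, 0], "dr": [-0.0099, 0.0019, 0.012], "gripper": 1},
    {"translation": [0, 0, 0], "dr": [-0.0099, 0.0019, 0.012], "gripper": 1},
    {"translation": [0, 0, 0], "dr": [-0.0099, 0.0019, 0.012], "gripper": 1},
    {"translation": [0, 0, 0], "dr": [-0.0099, 0.0019, 0.012], "gripper": 1},
  ],
)

```text
t: 18.8
tcp_pos: [0.5956, -0.0653, 0.1894]
tool_rot: [0.34, 0.259, 0.904, 0.034]
ft_force: [-3.3, 2.2, 3.3]
opening: 0.0344
```

```bash
python3 -c "
from h import *
rep()"
```

```text
t 18.8 along -26.8 latUP 2.1 latV 0.3 ang 68.7 tiltErr 0.54 F(N,UP,V) [4.84, -0.65, 1.51] M [-0.386, 0.246, 0.729] op 34.4 q [-0.02 -0.18  0.02  2.25  0.32  0.4   0.76]
```

Emit:
move_arm(
  motion=[
    {"translation": [0, 0, 0], "dr": [-0.0099, 0.0019, 0.012], "gripper": 1},
    {"translation": [0, 0, 0], "dr": [-0.0099, 0.0019, 0.012], "gripper": 1},
    {"translation": [0, 0, 0], "dr": [0.0099, -0.0019, -0.012], "gripper": 1},
    {"translation": [0, 0, 0], "dr": [0.0099, -0.0019, -0.012], "gripper": 1},
    {"translation": [0, 0, 0], "dr": [0.0099, -0.0019, -0.012], "gripper": 1},
  ],
)

```text
t: 19.3
tcp_pos: [0.5955, -0.0653, 0.1893]
tool_rot: [0.338, 0.305, 0.889, 0.051]
ft_force: [-3.4, 1.0, 4.8]
opening: 0.035
```

```bash
python3 -c "
from h import *
rep()"
```

```text
t 19.3 along -26.8 latUP 2.1 latV 0.2 ang 62.8 tiltErr 0.53 F(N,UP,V) [5.89, 0.39, 0.38] M [0.114, 0.036, 0.783] op 35.0 q [-0.01 -0.18 -0.    2.25  0.31  0.4   0.66]
```

Emit:
move_arm(
  motion=[
    {"translation": [0, 0, 0], "dr": [0.0099, -0.0019, -0.012], "gripper": 1},
    {"translation": [0, 0, 0], "dr": [0.0099, -0.0019, -0.012], "gripper": 1},
    {"translation": [0, 0, 0], "dr": [0.0099, -0.0019, -0.012], "gripper": 1},
    {"translation": [0, 0, 0], "dr": [0.0099, -0.0019, -0.012], "gripper": 1},
  ],
)

```text
t: 19.7
tcp_pos: [0.5953, -0.0655, 0.1891]
tool_rot: [0.322, 0.473, 0.812, 0.117]
ft_force: [-4.9, 0.8, 4.3]
opening: 0.0346
```

```bash
python3 -c "
from h import *
rep()"
```

```text
t 19.7 along -26.8 latUP 1.8 latV 0.0 ang 40.2 tiltErr 0.54 F(N,UP,V) [6.49, -1.07, -0.09] M [0.251, -0.013, 0.905] op 34.6 q [ 0.06 -0.18 -0.06  2.25  0.28  0.4   0.29]
```

Emit:
move_arm(
  motion=[
    {"translation": [0, 0, 0], "dr": [0.0099, -0.0019, -0.012], "gripper": 1},
    {"translation": [0, 0, 0], "dr": [0.0099, -0.0019, -0.012], "gripper": 1},
    {"translation": [0, 0, 0], "dr": [0.0099, -0.0019, -0.012], "gripper": 1},
    {"translation": [0, 0, 0], "dr": [0.0099, -0.0019, -0.012], "gripper": 1},
  ],
)

```text
t: 20.1
tcp_pos: [0.5951, -0.0655, 0.189]
tool_rot: [0.294, 0.622, 0.703, 0.178]
ft_force: [-7.1, 1.9, 4.5]
opening: 0.0343
```

```bash
python3 -c "
from h import *
rep()"
```

```text
t 20.1 along -26.8 latUP 1.6 latV -0.1 ang 17.7 tiltErr 0.54 F(N,UP,V) [8.14, -2.69, 0.56] M [0.354, -0.052, 1.034] op 34.3 q [ 0.14 -0.18 -0.13  2.25  0.25  0.39 -0.08]
```

Emit:
move_arm(
  motion=[
    {"translation": [0, 0, 0], "dr": [0.0099, -0.0019, -0.012], "gripper": 1},
    {"translation": [0, 0, 0], "dr": [0.0099, -0.0019, -0.012], "gripper": 1},
    {"translation": [0, 0, 0], "dr": [0.0099, -0.0019, -0.012], "gripper": 1},
    {"translation": [0, 0, 0], "dr": [0.0099, -0.0019, -0.012], "gripper": 1},
  ],
)

```text
t: 20.5
tcp_pos: [0.5949, -0.0654, 0.1888]
tool_rot: [0.254, 0.748, 0.568, 0.232]
ft_force: [-6.8, 1.3, 6.2]
opening: 0.0344
```

```bash
python3 -c "
from h import *
rep()"
```

```text
t 20.5 along -26.8 latUP 1.3 latV -0.0 ang -4.9 tiltErr 0.54 F(N,UP,V) [9.21, -1.33, 0.04] M [0.371, -0.022, 1.178] op 34.4 q [ 0.21 -0.18 -0.2   2.25  0.22  0.38 -0.45]
```

Emit:
move_arm(
  motion=[
    {"translation": [0, 0, 0], "dr": [0.0099, -0.0019, -0.012], "gripper": 1},
    {"translation": [0, 0, 0], "dr": [0.0099, -0.0019, -0.012], "gripper": 1},
    {"translation": [0, 0, 0], "dr": [0.0099, -0.0019, -0.012], "gripper": 1},
    {"translation": [0, 0, 0], "dr": [0.0099, -0.0019, -0.012], "gripper": 1},
  ],
)

```text
t: 20.9
tcp_pos: [0.5948, -0.0652, 0.1886]
tool_rot: [0.205, 0.844, 0.41, 0.277]
ft_force: [-7.5, 2.1, 7.1]
opening: 0.0343
```

```bash
python3 -c "
from h import *
rep()"
```

```text
t 20.9 along -26.9 latUP 1.0 latV 0.2 ang -27.4 tiltErr 0.54 F(N,UP,V) [10.42, -1.42, 0.64] M [0.345, 0.094, 1.264] op 34.3 q [ 0.29 -0.18 -0.27  2.24  0.2   0.38 -0.82]
```

Emit:
move_arm(
  motion=[
    {"translation": [0, 0, 0], "dr": [0.0099, -0.0019, -0.012], "gripper": 1},
    {"translation": [0, 0, 0], "dr": [0.0099, -0.0019, -0.012], "gripper": 1},
    {"translation": [0, 0, 0], "dr": [-0.0099, 0.0019, 0.012], "gripper": 1},
    {"translation": [0, 0, 0], "dr": [-0.0099, 0.0019, 0.012], "gripper": 1},
    {"translation": [0, 0, 0], "dr": [-0.0099, 0.0019, 0.012], "gripper": 1},
  ],
)

```text
t: 21.4
tcp_pos: [0.5948, -0.0653, 0.1887]
tool_rot: [0.219, 0.822, 0.454, 0.266]
ft_force: [-7.3, 2.2, 4.2]
opening: 0.0343
```

```bash
python3 -c "
from h import *
rep()"
```

```text
t 21.4 along -26.8 latUP 1.1 latV 0.1 ang -21.5 tiltErr 0.54 F(N,UP,V) [8.06, -3.1, 0.79] M [-0.179, 0.104, 1.201] op 34.3 q [ 0.27 -0.18 -0.25  2.25  0.2   0.38 -0.72]
```

Emit:
move_arm(
  motion=[
    {"translation": [0, 0, 0], "dr": [-0.0099, 0.0019, 0.012], "gripper": 1},
    {"translation": [0, 0, 0], "dr": [-0.0099, 0.0019, 0.012], "gripper": 1},
    {"translation": [0, 0, 0], "dr": [-0.0099, 0.0019, 0.012], "gripper": 1},
    {"translation": [0, 0, 0], "dr": [-0.0099, 0.0019, 0.012], "gripper": 1},
  ],
)

```text
t: 21.8
tcp_pos: [0.5949, -0.0654, 0.1888]
tool_rot: [0.266, 0.717, 0.606, 0.218]
ft_force: [-7.0, 1.3, 5.1]
opening: 0.0344
```

```bash
python3 -c "
from h import *
rep()"
```

```text
t 21.8 along -26.8 latUP 1.3 latV -0.0 ang 1.1 tiltErr 0.55 F(N,UP,V) [8.52, -2.21, 0.01] M [-0.186, 0.043, 1.085] op 34.4 q [ 0.19 -0.18 -0.18  2.25  0.23  0.38 -0.35]
```

Emit:
move_arm(
  motion=[
    {"translation": [0, 0, 0], "dr": [-0.0099, 0.0019, 0.012], "gripper": 1},
    {"translation": [0, 0, 0], "dr": [-0.0099, 0.0019, 0.012], "gripper": 1},
    {"translation": [0, 0, 0], "dr": [-0.0099, 0.0019, 0.012], "gripper": 1},
    {"translation": [0, 0, 0], "dr": [-0.0099, 0.0019, 0.012], "gripper": 1},
  ],
)

```text
t: 22.2
tcp_pos: [0.5952, -0.0655, 0.189]
tool_rot: [0.302, 0.585, 0.735, 0.162]
ft_force: [-5.4, 1.8, 4.3]
opening: 0.0345
```

```bash
python3 -c "
from h import *
rep()"
```

```text
t 22.2 along -26.8 latUP 1.6 latV -0.0 ang 23.6 tiltErr 0.55 F(N,UP,V) [6.92, -1.56, 0.72] M [-0.271, 0.067, 0.966] op 34.5 q [ 0.12 -0.18 -0.11  2.25  0.26  0.39  0.02]
```

Run:
```python
import fit,numpy as np
E=np.array([(46.2,1,-.332),(68.7,1,-.386),(62.8,-1,.114),(40.2,-1,.251),(17.7,-1,.354),(-4.9,-1,.371),(-27.4,-1,.345),(-21.5,1,-.179),(1.1,1,-.186),(23.6,1,-.271)])
E[:,0]-=86.7
D0=fit.D
for D in (E,np.r_[D0,E]):
    fit.D=D; fit.a=np.radians(D[:,0]); fit.go(off=False)
```

```text
drag 0.272 amp 0.16 bottom ang -61.0 off [] rms 0.035
drag 0.269 amp 0.147 bottom ang -62.5 off [] rms 0.027
```

Both grips agree: the lowest point is at −61° to −63° of spin, and the carousel is at −63.1°. I'll press once more to confirm it's home, then ease off and check.

Emit:
move_arm(
  motion=[
    {"translation": [0.025, -0.005, -0.031], "dr": [0, 0, 0], "gripper": 1},
    {"translation": [0.025, -0.005, -0.031], "dr": [0, 0, 0], "gripper": 1},
    {"translation": [0, 0, 0], "dr": [0, 0, 0], "gripper": 1},
    {"translation": [0, 0, 0], "dr": [0, 0, 0], "gripper": 1},
  ],
)

```text
t: 22.6
tcp_pos: [0.5958, -0.0657, 0.1888]
tool_rot: [0.302, 0.586, 0.734, 0.162]
ft_force: [-53.2, 7.9, 42.2]
opening: 0.0351
```

```bash
python3 -c "
from h import *
rep()"
```

```text
t 22.6 along -27.4 latUP 2.0 latV -0.1 ang 23.5 tiltErr 0.47 F(N,UP,V) [66.86, -14.02, -2.25] M [0.188, -0.396, 3.959] op 35.1 q [ 0.12 -0.17 -0.12  2.24  0.26  0.39  0.01]
```

Emit:
move_arm(
  motion=[
    {"translation": [-0.02, 0.004, 0.025], "dr": [0, 0, 0], "gripper": 1},
    {"translation": [-0.02, 0.004, 0.025], "dr": [0, 0, 0], "gripper": 1},
    {"translation": [0, 0, 0], "dr": [0, 0, 0], "gripper": 1},
    {"translation": [0, 0, 0], "dr": [0, 0, 0], "gripper": 1},
    {"translation": [0, 0, 0], "dr": [0, 0, 0], "gripper": 1},
  ],
)

```text
t: 23.1
tcp_pos: [0.5953, -0.0655, 0.189]
tool_rot: [0.302, 0.586, 0.734, 0.162]
ft_force: [-16.5, 2.1, 13.5]
opening: 0.0346
```

Run:
```python
from h import *
rep()
s,Ps=cam("scene")[:2]; t,Pt,K,R,tt=cam("top")
V=np.cross(N,UP)
h=lambda im:cv2.cvtColor(im,cv2.COLOR_RGB2HSV)
def bl(im,roi):
    q=h(im); return [c for c,a in blobs(im,(q[...,0]>100)&(q[...,0]<130)&(q[...,1]>110)&(q[...,2]>40),6,roi)]
bs=bl(s,(210,205,320,275)); bt=bl(t,(300,165,400,245)); c0=np.array([.5954,-.0654,.1865])
for a in bt:
    for b in bs:
        X,e=tri(Pt,Ps,a,b); d=X-c0
        if e<1 and abs(d@N)<.02: print("cap height vs start plane mm",round(d@N*1e3,1),"ang",np.degrees(np.arctan2(d@V,d@UP)).round(1),"err",round(e,2))
for n,im in(("s",s),("t",t)): cv2.imwrite(f"pics/e_{n}.png",im[:,:,::-1])
cv2.imwrite("pics/e_z.png",cv2.resize(s[180:300,205:325,::-1],(480,480),interpolation=2))
```

```text
t 23.1 along -26.9 latUP 1.7 latV -0.0 ang 23.5 tiltErr 0.53 F(N,UP,V) [21.02, -4.08, -1.02] M [0.214, -0.126, 1.626] op 34.6 q [ 0.12 -0.18 -0.11  2.25  0.26  0.39  0.02]
cap height vs start plane mm -5.0 ang 4.6 err 0.27
cap height vs start plane mm -4.6 ang 49.3 err 0.13
cap height vs start plane mm 1.2 ang 92.7 err 0.34
cap height vs start plane mm -12.9 ang 142.0 err 0.94
cap height vs start plane mm -5.2 ang -128.9 err 0.6
```

View pics/e_z.png

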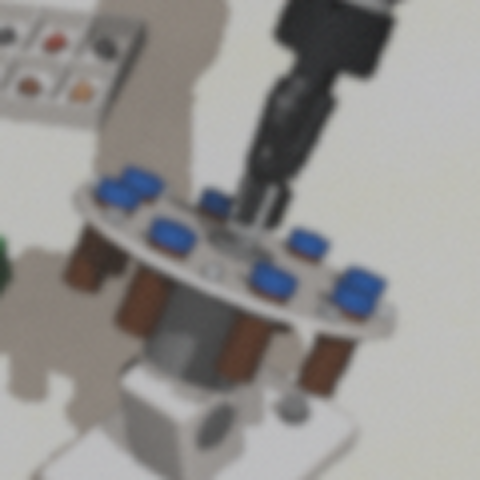

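View pics/e_t.png

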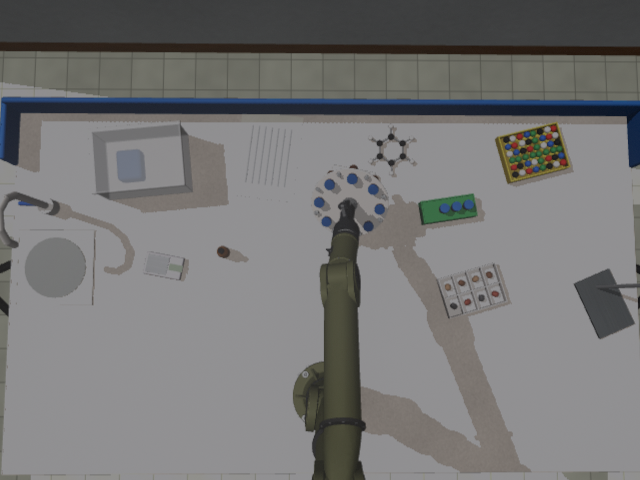

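The final crop shows the knob in the closed fingers and the ring of caps clear of the hand. In the top view the dropper (223,252), scale (165,265), rack (448,208) and tray (474,291) are where they were at the start. Handing in.

```bash
python3 -c "
from h import *
from rig import sign_off
rep(); print(np.round(status.get_obs()['joint_velocities'],4)); print(sign_off())"
```

```text
t 23.2 along -26.9 latUP 1.7 latV -0.0 ang 23.5 tiltErr 0.53 F(N,UP,V) [20.99, -4.22, -0.3] M [0.212, -0.127, 1.71] op 34.6 q [ 0.12 -0.18 -0.11  2.25  0.26  0.39  0.02]
[ 0.0006  0.0001 -0.0017  0.0003  0.0013 -0.0016  0.0007]
the job is handed in; nothing more can be done
None
```

I pressed the carousel onto the spindle until it stopped, found its heavy side by feel, and turned that side to the lowest point. The job is handed in at 23.2 s with the hand gripping the knob and holding still. No verdict was reported.

- **Seating:** The carousel reached a hard stop. At 76 N and again at 67 N it gave only 0.3–0.5 mm, and it sprang back when I eased off. One check disagreed: the cameras and the arm showed only about 5–6 mm of travel, not the 8 mm between proud and home. I took it as home because a 10 N push fit would not resist that force, and it turned with the drag you gave. I could not see the orange collar at any point.
- **Heavy side:** I measured the torque turning both ways in two separate grips. The lowest point came out at −63.2° and −61.0° of turn, or −62.5° with all readings together. Drag was 0.27 N m, and the heavy side's pull was 0.147 N m, just under your 0.15–0.2. The hand's own weight added nothing measurable.
- **Final position:** The arm reads −63° of turn, and the tube caps in the top view gave −63.4° when checked before the second set of torque readings. The limit is ±22.5°.
- **Hold and bystanders:** The grip is set to 80 N with a light 21 N push along the spindle, and the joints are still. The dropper, rack, tray and scale look unmoved in the last top view.

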